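# Lock the kit case: line up the slotted disc and push the bolt through

### The job

Lock the yellow kit case: push the brass posts of the black disc round until its slot lines up with the steel bolt, then push the bolt by its orange block through the slot, all the way until the block meets the steel strap. Only push, with the fingertips: do not lift the bolt out of its channel, and leave everything else where it is.

Things in the scene. Friction and masses are not known exactly. Their poses are not given: they have to be found in the camera images.
- case: Fixed flat kit case, x -245 to +95 mm, y -90 to +90 mm, 50 mm high: yellow, white lid. On it lies an aluminium plate (326 x 96 mm, top 56 mm above the table) with channel, strap, disc and keeper in a row along y = 0. Origin on the table straight below the disc's turning axis; x is the way the bolt is pushed, z up.
- strap (a point): Middle of the face, towards the orange block, of a steel strap bridging the bolt (case x = -65 to -55 mm, 44 mm wide, top 76 mm above the table). The block's front face, 10 mm ahead of the bolt's origin, touches this face when the bolt is home.
- channel (a point): Middle of the floor (56 mm above the table) of the open-topped channel that guides the bolt: case x = -240 to -65 mm, dark walls 10 mm thick rising to 66 mm above the table, 19.4 mm apart.
- keeper (a point): Middle of a steel keeper beyond the disc, open right through, which takes the nose of the bolt: case x = 47 to 69 mm, 48 mm wide, top 76 mm above the table.
- disc (a joint): Turn of the black disc about its upright axis (rad), counterclockwise from above. Disc 90 mm across, top 70 mm above the table, cut right across by a straight slot 22 mm wide. The slot lines up with the bolt at 0 and equally at pi; the bolt passes within about 0.1. It starts at 0.6 to 2.5, turns from -0.5 to 3.64, stays where left. At 0 post_a stands towards the case's +y.
- post_a (a point): Top centre of one of the disc's two upright brass posts, 12 mm thick, 70 to 105 mm above the table, 32 mm from the disc's axis, at right angles to the slot. Pushing it sideways round the axis with about 2 N turns the disc.
- post_b (a point): The same for the other post, opposite post_a across the axis.
- bolt: Loose steel bolt 162 x 16 x 12 mm, 0.22 kg, on the plate in the channel; slides with 1 to 3 N. An orange block 20 x 16 mm on its rear end rises to 98 mm above the table. Origin at the underside below the block's middle; x to the tapered nose (tip at +152 mm); push the block's rear face (x = -10 mm). Starts 204 to 216 mm behind the disc's axis; home at 75 mm, block on strap.
- cross: Loose black cross-shaped connector, 30 mm, 8 mm high, on the case's lid beside the channel (case -y side). Leave alone. Origin centre of underside.
- rivet: Loose blue plastic rivet, 30 x 18 mm, 22 mm high, on the lid beside the channel or the disc (case +y side). Leave alone. Origin centre of underside.
- tape: Loose amber tape roll, 84 mm across, 24 mm high, on the table on the case's +y side. Leave alone. Origin centre of underside.
- driver: Loose screwdriver with red handle, 170 mm long, lying on the table on the case's -y side. Leave alone. Origin on its underside.
- mug: Loose blue mug, 80 mm across, 90 mm high, to the right of the case. Leave alone. Origin centre of underside.
- glue: Loose white glue bottle with orange cap, 48 mm across, 120 mm high, to the left of the case. Leave alone. Origin centre of underside.
- band: Loose gold ring-shaped band, 110 mm across, 50 mm high, to the left of the case. Leave alone. Origin centre of underside.
There are look-alikes about, which are no part of the job. What is meant by the bolt is not purple, and is the smaller of those in its own colour.

How it is judged:
On the way, in this order (a step that is already met when the one before it is completed fails the run):
1. the disc's slot is lined up with the bolt (within 0.12 rad) ((value of joint disc between -0.12 and 0.12 rad or value of joint disc between 3.0216 and 3.2616 rad)), for 0.1 s.
2. the bolt is pushed through the disc to within 5 mm of the strap (x of bolt in the frame of case above -0.08 m and y of bolt in the frame of case between -0.006 and 0.006 m and z of bolt in the frame of case below 0.061 m), for 0.2 s.
At the end, for the whole second after the job is handed in: The bolt lies in its channel through the slot, its block within 5 mm of the strap (6 mm sideways, not raised over 5 mm), at rest; the slot is in line with it within 0.12 rad; every other loose thing is within 20 mm of its start (all of step 2 and (value of joint disc between -0.12 and 0.12 rad or value of joint disc between 3.0216 and 3.2616 rad) and linear speed of bolt below 0.01 m/s and distance of each of cross, rivet, tape, driver, mug, glue, band from where it was at the start of the episode below 0.02 m); the robot touches nothing.
It fails at once if the bolt is lifted out of its channel (its block end rises more than 10 mm) (z of bolt in the frame of case above 0.066 m).
It fails at once if another loose thing is moved more than 20 mm from its place or lifted (distance of any of cross, rivet, tape, driver, mug, glue, band from where it was at the start of the episode above 0.02 m).
It fails at once if the mug or the glue bottle is knocked over (angle between any of mug, glue's own z axis and vertical above 0.5 rad).
It also fails if it takes over 45 s, if anything falls off the work surface, if the arm or the gripper's body presses on something with over 40 N, if the wrist force passes 120 N, or if a joint passes its speed limit or range.

### The arm

A 6-joint arm with a two-finger parallel gripper is mounted at the origin on the work surface. World frame = base frame: x ahead of the robot, y to its left, z up, the work surface at z = 0. Lengths are in m, angles in rad, forces in N, time in s.
With the tool pointing down it reaches from about 0.35 to 0.975 m from the base axis. Payload 4.9 kg.
Tool frame: the origin (TCP) lies at the very end of the fingers, on their centre line; the grasp point (between the pads) lies ctrl.grip_point_offset behind it (ctrl.grip_point_offset is the distance from the TCP to the grasp point, in m); z points along the fingers, y is the direction in which the jaws open and shut (so a half turn about z gives the same grasp; the last joint's range is limited). The gripper opens to 85 mm and grips with 20 to 120 N. Pads are 22 mm wide; open, the fingers measure 114 mm over their backs; the gripper's body (76 mm by 85 mm) begins 54 mm behind the grasp point. The pads swing forward as they close: fully open they stand 13 mm farther back than shut.
Start: joints at [-1.258, 0.053, 1.613, -0, 1.476, -0.119], TCP at [0.262, -0.568, 0.203] pointing down, gripper open.
Joint ranges: [-3.01, 3.01], [-1.01, 2.22], [0.06, 2.58], [-1.02, 4.17], [0.09, 2.62], [-3.14, 3.14]. Speed limits (rad/s): [2.57, 2.57, 3.14, 3.14, 3.14, 3.14].

### API

Orientations are given as a rotation vector (axis times angle).
In Python, from station import ctrl gives the robot as it stands. The module is installed in compiled form; this text tells all that it offers.
- The arm moves only by the shell command python3 -m creep 'ROWS' [FORCE]. ROWS is JSON, a list of rows, each a list of 5 numbers: the closure in counts, from 0 (fully open) to 255 (shut), then the shift along the tool's x, y, z in mm, then the turn about the tool's z in rad. A call has 1 to 12 rows; each row is the pose to reach, as a shift and turn from the pose commanded when the call began, along the tool's axes at that moment; what a row does not reach only later rows make up. A row lasts 1/12 s, in which the tool goes at most 41.7 mm and 7.16 degrees, less where a joint would pass 70% of its speed; a pose out of reach is approached as far as the arm can. A call with a gripper value outside its range is refused whole. The fingers move at their own pace and stop on an object; FORCE is the grip in N (left out, the last holds). Time passes only in rows, so rows that repeat a pose let the fingers close. It gives the time, the measured TCP pose, the force and the opening at its end, in the units of the state.
- ctrl.get_obs(): the state, without advancing time (a new reading comes with each control period).
- ctrl.get_image(name): name is "side" or "top"; returns the picture (384x512x3 uint8, red, green, blue); there is no depth.
- ctrl.calibration(name): a dict with "fx", "fy", "cx", "cy" (pixels), "R" (3x3) and "t" (3): a world point X has camera coordinates R X + t. Camera axes: x right, y down, z forward; pixel columns grow to the right and rows downward; lengths in m; the calibration is good to about 2 mm. A picture is of the moment at which its call begins. calibration takes no time and is no camera call.
- ctrl.finish_job(): hands the job in, once; it reports no verdict.
Trained networks look in the newest picture that a camera, given by its name, has taken for a name from the list of things; names that differ only in an ending like _2 or _b are one class to them, and where a whole thing is asked for, a point or a joint stands for the part that bears it (a point fixed in the world has none). Each returns a list of dicts, best first, with "conf" (0 to 1); they miss things now and then, are a little off and sometimes report something else, mostly with a low value. They report only what shows in the picture. A call takes as long as a camera call. They do not tell look-alikes from the thing itself.
- ctrl.boxes_of(camera, label): "rect" ([left, top, width, height] in pixels, round what is visible of it).
- ctrl.outline_of(camera, label): "mask" (384x512 bool, what is visible of it) and "rect" ([left, top, width, height] in pixels, round what is visible of it).
The state is a dict: "t": time; "q": joint angles; "dq": joint speeds; "effort": joint torques, N m; "tool_pos": TCP position; "tool_rot": TCP orientation; "contact_force": force on the tool from outside, world axes, zero at the start; "wrist_torque": the same for the moment, N m; "opening": finger opening in m.
Only numpy, scipy, OpenCV 4.12 (cv2) and the standard library are available. Lean on these libraries where they do the work, as an engineer would, in place of code of your own. Each camera call takes 0.05 s, during which the arm holds its last target. There are 200 camera calls.

## Working session

There is one attempt and no reset: what is moved stays moved. The work goes in short steps, Python scripts to look and compute and a shell command to move; the robot and the scene stay as the last step left them, time stands still between calls to the robot, and variables do not carry over. Pictures are saved under pics/ and viewed, about 8 in all and at most 12, crops included, and the job is handed in when it is done.

```bash
mkdir -p pics; python3 - <<'E'
from station import ctrl
import cv2,numpy as np
for n in("top","side"):
    im=ctrl.get_image(n); cv2.imwrite(f"pics/{n}0.png",im[:,:,::-1])
    c=ctrl.calibration(n);print(n,c)
    for l in("case","bolt","disc","post_a","strap","keeper"):
        try:
            for d in ctrl.boxes_of(n,l)[:5]:print(l,round(d["conf"],2),np.round(d["rect"]))
        except Exception as e:print(l,e)
o=ctrl.get_obs();print(o["tool_pos"],o["tool_rot"],o["t"])
E
```

```text
top {'fx': 370.607587531123, 'fy': 370.607587531123, 'cx': 248.33940730539206, 'cy': 194.10893194778268, 'R': array([[ 0.00871939, -0.99987896, -0.0128852 ],
       [-0.9977785 , -0.00784855, -0.06615483],
       [ 0.0660457 ,  0.0134334 , -0.99772617]]), 't': array([0.01643366, 0.50171564, 1.14896166])}
case 0.89 [192. 148. 111.  70.]
bolt 0.97 [286. 259.  79.  13.]
bolt 0.62 [241. 179.  56.   7.]
bolt 0.59 [393. 240.  50.  18.]
disc 0.61 [206. 173.  29.  24.]
post_a 0.92 [205. 172.  32.  29.]
strap 0.94 [189. 151. 112.  67.]
keeper 0.83 [188. 151. 116.  67.]
side {'fx': 480.26673016869375, 'fy': 480.26673016869375, 'cx': 266.30772297020934, 'cy': 188.31424452005177, 'R': array([[ 0.79572148, -0.60559972,  0.00873523],
       [-0.29558304, -0.40088589, -0.86713388],
       [ 0.52863787,  0.68741507, -0.49799852]]), 't': array([-0.40167815,  0.21532764,  1.38396536])}
case 0.98 [220. 166. 102.  64.]
bolt 0.84 [225. 228.  60.  60.]
bolt 0.65 [309. 289.  54.  46.]
bolt 0.48 [265. 185.  35.  16.]
disc 0.5 [237. 164.  31.  21.]
post_a 0.66 [244. 164.  19.  23.]
post_a 0.61 [219. 165. 101.  69.]
strap 0.68 [219. 166. 101.  65.]
strap 0.48 [286. 181.  35.  20.]
keeper 0.62 [217. 164. 103.  65.]
[ 0.26155437 -0.56763286  0.20333592] [3.06859639e+00 6.73015819e-01 2.17983592e-05] 0.7
```

View pics/top0.png

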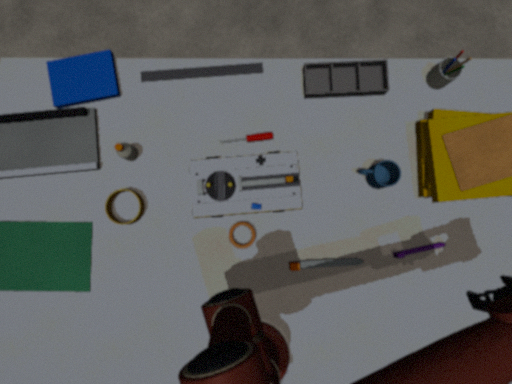

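View pics/side0.png

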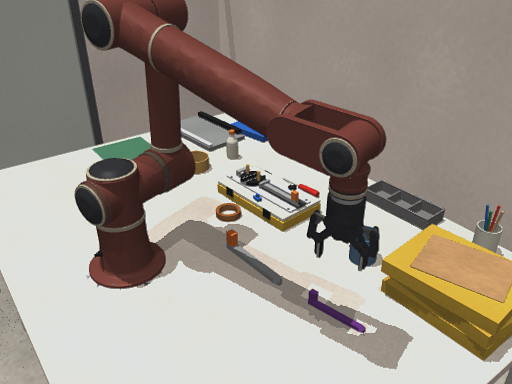

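The top picture shows three bolt-like things: the steel one in the case channel (block at about 290,180), a larger steel one on the table (295,265) and a purple one (420,248). The one in the channel fits, being the smaller of the two steel ones. I'll confirm it in a crop.

```bash
python3 - <<'E'
import cv2,numpy as np
t=cv2.imread("pics/top0.png");s=cv2.imread("pics/side0.png")
a=cv2.resize(t[140:225,180:310],None,fx=6,fy=6,interpolation=cv2.INTER_CUBIC)[:,:780]
cv2.imwrite("pics/topc.png",cv2.convertScaleAbs(a,alpha=1.3))
a=cv2.resize(s[150:240,210:330],None,fx=6,fy=6,interpolation=cv2.INTER_CUBIC)
cv2.imwrite("pics/sidec.png",a)
E
```

```text
(no output)
```

View pics/topc.png

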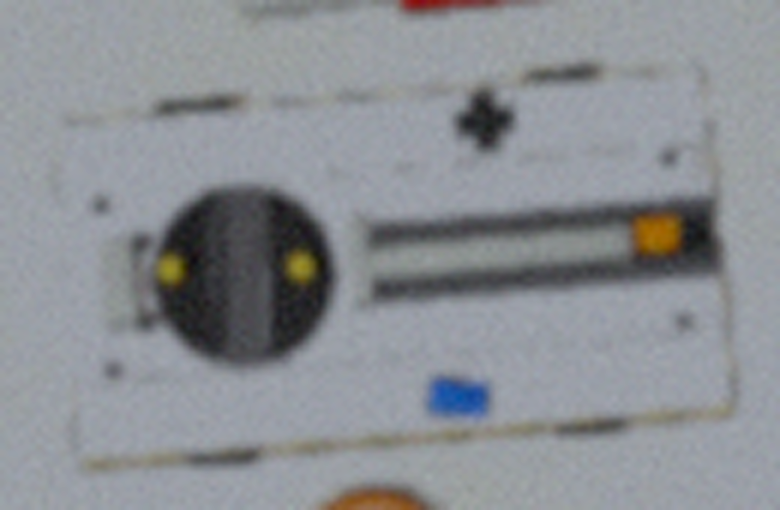

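View pics/sidec.png

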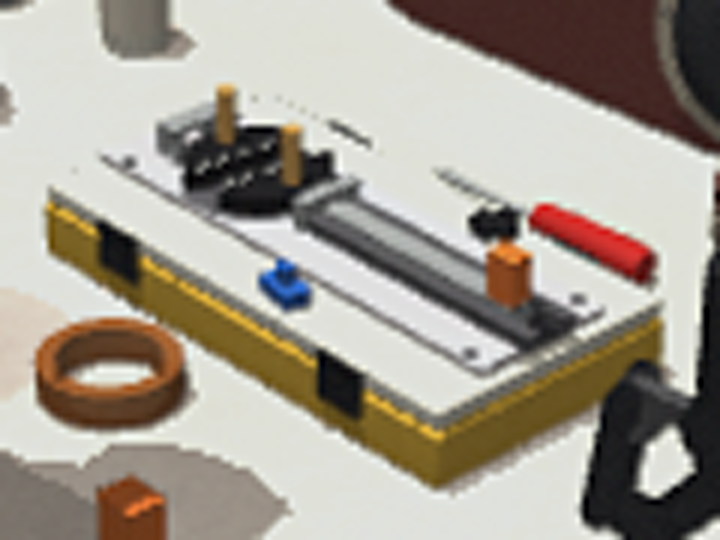

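The crop confirms it: the bolt with its orange block lies in the channel (crop 657,235). The slot is across the bolt, so the disc is at about pi/2. post_a is towards the strap (crop 301,267) and post_b towards the keeper (171,269). Next I'll fit the poses.

```bash
cat >g.py <<'E'
from station import ctrl
import numpy as np
from scipy.optimize import least_squares
def proj(n,X):
    c=ctrl.calibration(n);p=c["R"]@X+c["t"];return np.array([c["fx"]*p[0]/p[2]+c["cx"],c["fy"]*p[1]/p[2]+c["cy"]])
def W(c,p):
    s,k=np.sin(c[2]),np.cos(c[2]);return np.array([c[0]+k*p[0]-s*p[1],c[1]+s*p[0]+k*p[1],p[2]])
def T(u,v):return np.array([(u+.5)/6-.5+180,(v+.5)/6-.5+140])
def S(u,v):return np.array([(u+.5)/6-.5+210,(v+.5)/6-.5+150])
E
cat >fit.py <<'E'
from g import *
def model(p):
    c=p[:3];a=p[3];b=p[4]
    pa=(-.032*np.sin(a),.032*np.cos(a),.105);pb=(-pa[0],-pa[1],.105)
    return [(n,W(c,q),o) for n,q,o in [
     ("top",(0,0,.07),T(246,275)),("top",pa,T(301,266)),("top",pb,T(171,268)),
     ("top",(b,0,.098),T(657,233)),("top",(-.245,.09,.05),T(735,412)),("top",(-.245,-.09,.05),T(703,68)),
     ("top",(.095,.09,.05),T(80,466)),("top",(.095,-.09,.05),T(62,120)),("top",(-.055,0,.076),T(362,258)),
     ("side",pa,S(291,128)),("side",pb,S(226,89)),("side",(b,0,.098),S(509,256)),
     ("side",(-.245,.09,0),S(432,486)),("side",(-.245,-.09,.05),S(660,303))]]
def r(p):return np.concatenate([proj(n,X)-o for n,X,o in model(p)])
f=least_squares(r,[.5,.1,1.57,1.57,-.21],loss="soft_l1")
print(f.x.round(4));print(r(f.x).reshape(-1,2).round(1).tolist())
o=ctrl.get_obs();print(o["q"],ctrl.grip_point_offset,o["opening"])
E
python3 fit.py
```

```text
[ 0.5242  0.105   1.6568  1.5044 -0.2059]
[[-0.5, -0.2], [0.3, 0.1], [0.0, 0.0], [0.2, 0.5], [1.0, 0.7], [1.3, -0.4], [-1.1, 0.3], [-2.0, -0.4], [-1.6, 1.0], [0.3, 0.0], [0.1, -0.2], [0.0, -0.7], [0.4, 1.7], [1.7, -0.7]]
[-1.25801906e+00  5.26629273e-02  1.61288438e+00  8.14887836e-06
  1.47598534e+00 -1.19033719e-01] 0.0187 0.08525108756016259
```

```bash
cat >go.py <<'E'
# usage: from go import sh ; shifts in tool axes (mm) and turn for case-frame targets
from g import *
from scipy.spatial.transform import Rotation as Ro
C=np.array([.5242,.105,1.6568])
def sh(p,yaw=None,cmd=None):
    o=ctrl.get_obs();R=Ro.from_rotvec(o["tool_rot"]).as_matrix();y0=np.arctan2(R[1,0],R[0,0])
    d=R.T@(W(C,p)-o["tool_pos"])*1000
    return d.round(1),None if yaw is None else round((y0-yaw+np.pi)%(2*np.pi)-np.pi,3)
def where():
    o=ctrl.get_obs();d=o["tool_pos"][:2]-C[:2];k,s=np.cos(C[2]),np.sin(C[2])
    R=Ro.from_rotvec(o["tool_rot"]).as_matrix()
    print("t",o["t"],"case mm",np.round([1000*(k*d[0]+s*d[1]),1000*(-s*d[0]+k*d[1]),1000*o["tool_pos"][2]],1),"yaw-C",round(np.arctan2(R[1,0],R[0,0])-C[2],3),"F",np.round(o["contact_force"],1),o["opening"])
E
python3 -c "
from go import *
print(sh((-.032,.029,.2),C[2]-np.pi/2))"
```

```text
(array([ 481.9, -480.7,    3.3]), np.float64(0.346))
```

```bash
python3 -m creep '[[255,241,-240,0,0.34],[255,241,-240,0,0.34],[255,241,-240,0,0.34],[255,241,-240,0,0.34],[255,482,-481,0,0.346],[255,482,-481,0,0.346],[255,482,-481,0,0.346],[255,482,-481,0,0.346],[255,482,-481,0,0.346],[255,482,-481,0,0.346],[255,482,-481,0,0.346],[255,482,-481,0,0.346]]' 20; python3 -c "
from go import *
where();print(sh((-.032,.029,.2),C[2]-np.pi/2))"
```

```text
t: 1.7
tool_pos: [0.4356, -0.0968, 0.2038]
tool_rot: [3.138, 0.134, 0.002]
contact_force: [0.8, -0.9, 0.4]
opening: -0.0003
t 1.7 case mm [-193.5  105.6  203.8] yaw-C -1.571 F [ 0.8 -0.9  0.4] -0.00026110930463397623
(array([  76.5, -161.5,    3.8]), np.float64(-0.001))
```

```bash
python3 -m creep '[[255,76,-161,0,0],[255,76,-161,0,0],[255,76,-161,0,0],[255,76,-161,0,0],[255,76,-161,0,0],[255,76,-161,0,0],[255,76,-161,0,0],[255,76,-161,0,0]]'; python3 -c "
from go import *
where();print(sh((-.032,.029,.08),C[2]-np.pi/2))"
```

```text
t: 2.37
tool_pos: [0.4969, 0.0671, 0.2032]
tool_rot: [3.138, 0.133, -0.001]
contact_force: [-0.3, -1.0, -0.2]
opening: -0.0001
t 2.3667 case mm [-35.4  30.5 203.2] yaw-C -1.572 F [-0.3 -1.  -0.2] -0.0001287752692822557
(array([  1.5,  -3.5, 123.2]), np.float64(-0.001))
```

```bash
python3 -m creep '[[255,1,-3,40,0],[255,1,-3,80,0],[255,1,-3,105,0],[255,1,-3,123,0],[255,1,-3,123,0],[255,1,-3,123,0]]'; python3 -c "
from go import *
import cv2
where()
s=ctrl.get_image('side')[130:250,190:340,::-1];cv2.imwrite('pics/s1.png',cv2.resize(s,None,fx=5,fy=5,interpolation=2))"
```

```text
t: 2.87
tool_pos: [0.497, 0.0698, 0.0797]
tool_rot: [3.139, 0.131, -0.003]
contact_force: [0.5, 0.1, 0.0]
opening: -0.0001
t 2.8667 case mm [-32.7  30.1  79.7] yaw-C -1.573 F [0.5 0.1 0. ] -9.995489412246273e-05
```

View pics/s1.png

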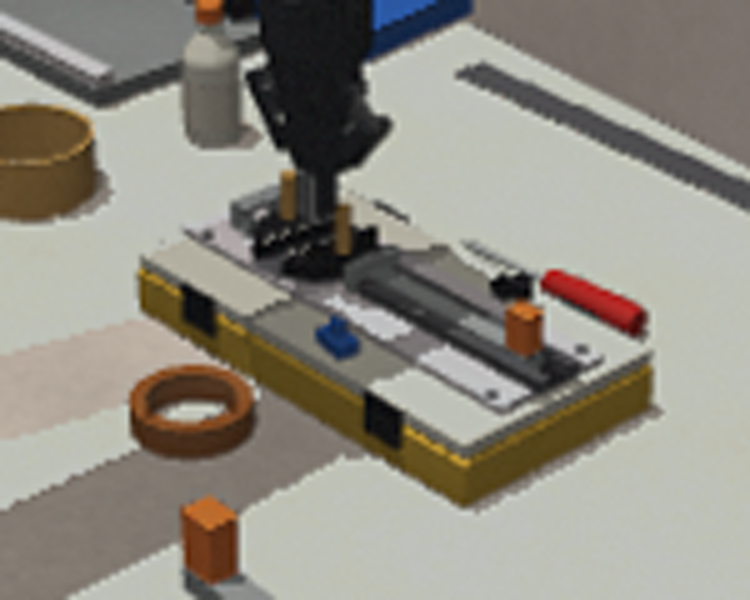

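The fingertip appears between the two posts in this view, at about (318,210). I'll check that against the projection before pushing.

```bash
python3 -c "
from go import *
import cv2
o=ctrl.get_obs()
f=lambda X:((proj('side',X)-[190,130])*5).round(0)
print('tip',f(o['tool_pos']),'tip+40',f(o['tool_pos']+[0,0,.04]))
a=1.5044
print('pa',f(W(C,(-.032*np.sin(a),.032*np.cos(a),.105))),'pb',f(W(C,(.032*np.sin(a),-.032*np.cos(a),.105))),'disc',f(W(C,(0,0,.07))))
for q in [(-.032,.03,.08),(0,0,.08),(-.032,-.03,.08)]:print(q,f(W(C,q)))
t=ctrl.get_image('top');b=t[140:225,180:310,::-1];cv2.imwrite('pics/t1.png',cv2.resize(b,None,fx=6,fy=6,interpolation=2))
print(ctrl.calibration('side')['t'], -ctrl.calibration('side')['R'].T@ctrl.calibration('side')['t'])
"
```

```text
tip [314. 247.] tip+40 [313. 196.]
pa [342. 205.] pb [287. 171.] disc [314. 232.]
(-0.032, 0.03, 0.08) [312. 249.]
(0, 0, 0.08) [314. 219.]
(-0.032, -0.03, 0.08) [376. 222.]
[-0.40167815  0.21532764  1.38396536] [-0.34834537 -1.10829301  0.87943935]
```

View pics/t1.png

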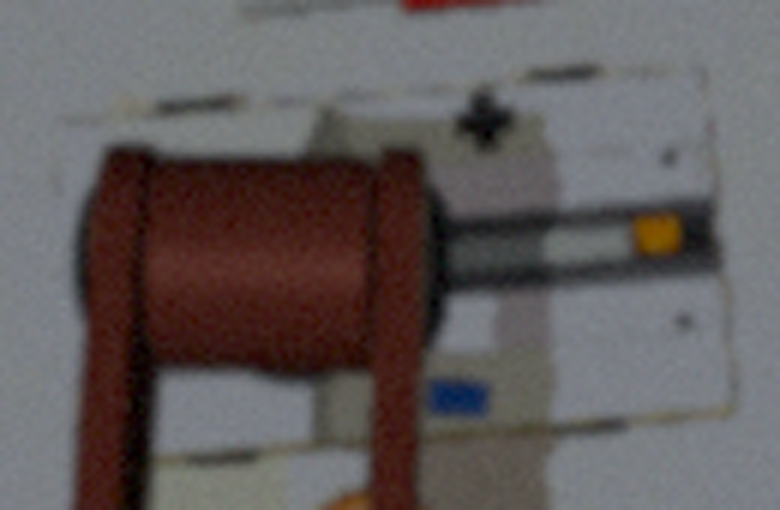

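```bash
python3 -c "
import numpy as np
for th in [1.504,1.61,1.72,1.83,1.94,2.05,2.16,2.27,2.38,2.49,2.6,2.71,2.82,2.93,3.04,3.14]:
  c,s=np.cos(th),np.sin(th);x=-32*s+17*c;y=32*c+17*s
  print(th,[round(-(y-30.1)),round(-(x+32.7)),0,round(-(th-1.571),2)])"
```

```text
1.504 [11, -2, 0, 0.07]
1.61 [14, 0, 0, -0.04]
1.72 [18, 1, 0, -0.15]
1.83 [22, 3, 0, -0.26]
1.94 [26, 3, 0, -0.37]
2.05 [30, 4, 0, -0.48]
2.16 [34, 3, 0, -0.59]
2.27 [38, 3, 0, -0.7]
2.38 [42, 2, 0, -0.81]
2.49 [45, 0, 0, -0.92]
2.6 [49, -2, 0, -1.03]
2.71 [52, -4, 0, -1.14]
2.82 [55, -6, 0, -1.25]
2.93 [58, -9, 0, -1.36]
3.04 [60, -13, 0, -1.47]
3.14 [62, -16, 0, -1.57]
```

```bash
python3 -m creep '[[255,9,-1,0,0],[255,14,0,0,-0.04],[255,18,1,0,-0.15],[255,22,3,0,-0.26],[255,26,3,0,-0.37],[255,30,4,0,-0.48],[255,34,3,0,-0.59],[255,38,3,0,-0.70],[255,42,2,0,-0.81],[255,45,0,0,-0.92],[255,49,-2,0,-1.03],[255,49,-2,0,-1.03]]'; python3 -c "
from go import *
import cv2
where()
s=ctrl.get_image('side')[130:250,190:340,::-1];cv2.imwrite('pics/s2.png',cv2.resize(s,None,fx=5,fy=5,interpolation=2))
th=2.93
for th in (2.71,2.82,2.93,3.04,3.14):
  c,s=np.cos(th),np.sin(th);print(th,sh(((-32*s+17*c)/1e3,(32*c+17*s)/1e3,.08),C[2]+th-np.pi))"
```

```text
t: 3.97
tool_pos: [0.549, 0.0777, 0.0824]
tool_rot: [2.662, 1.665, 0.005]
contact_force: [0.3, 0.6, 0.4]
opening: 0.0002
t 3.9667 case mm [-29.3 -22.3  82.4] yaw-C -0.539 F [0.3 0.6 0.4] 0.00017444629614628117
2.71 (array([ 0.7, -0.1,  2.1]), np.float64(-0.111))
2.82 (array([4.4, 1.1, 2.1]), np.float64(-0.221))
2.93 (array([8.3, 2. , 2.1]), np.float64(-0.331))
3.04 (array([12.3,  2.4,  2.1]), np.float64(-0.441))
3.14 (array([15.9,  2.4,  2.1]), np.float64(-0.541))
```

View pics/s2.png

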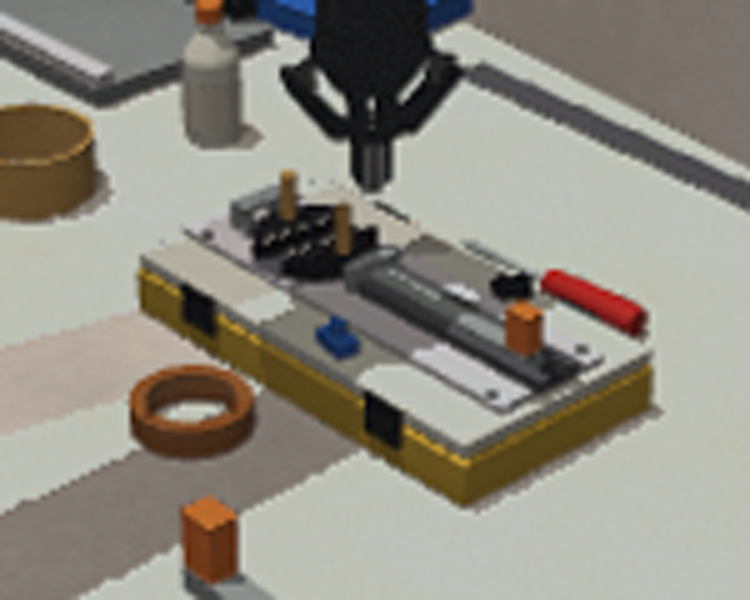

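The disc didn't turn, and the fingertip shows at (372,190), higher than I expected. I'll find the real tip offset from both cameras.

```bash
python3 -c "
from go import *
import cv2
o=ctrl.get_obs()
f=lambda X:((proj('side',X)-[190,130])*5).round(0)
print('tip',f(o['tool_pos']),'+25mm',f(o['tool_pos']+[0,0,.025]),'+50',f(o['tool_pos']+[0,0,.05]))
R=Ro.from_rotvec([3.0686,.673,0]).as_matrix();P=np.array([.26155,-.56763,.20334])
for yy in(-.0425,.0,.0425):
  for zz in (0,-.013):print('start',yy,zz,proj('side',P+R@[0,yy,zz]).round(0))
a=cv2.imread('pics/side0.png')[190:290,290:400]; b=ctrl.get_image('top')[130:250,160:310,::-1]
cv2.imwrite('pics/mix.png',np.hstack([cv2.resize(a,(440,400),interpolation=2)[:, :360],cv2.resize(b,(440,400),interpolation=2)]))
"
```

```text
tip [365. 222.] +25mm [365. 190.] +50 [365. 158.]
start -0.0425 0 [319. 270.]
start -0.0425 -0.013 [319. 266.]
start 0.0 0 [337. 276.]
start 0.0 -0.013 [338. 272.]
start 0.0425 0 [356. 283.]
start 0.0425 -0.013 [357. 278.]
```

View pics/mix.png

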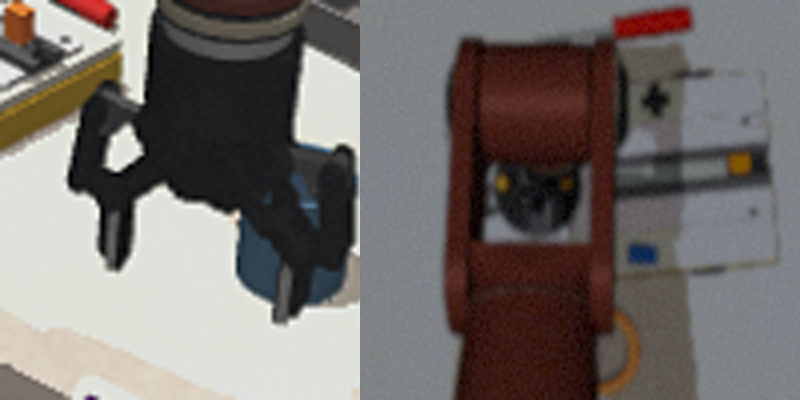

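```bash
python3 -c "
from go import *
o=ctrl.get_obs();P=o['tool_pos']
off=np.array([.61,.79,0])*.035
print('obs now 219.7 161.5 ; obs before 222 183')
for Q in (P,np.array([.497,.0698,.0797])):
  for h in (.2,.3,.4):print(h,proj('top',Q+[0,0,h]).round(1),'horiz-off',proj('top',Q+off+[0,0,h]).round(1))
print(o['q'])"
```

```text
obs now 219.7 161.5 ; obs before 222 183
0.2 [223.8 167.8] horiz-off [212.7 159.1]
0.3 [220.2 161.5] horiz-off [207.7 151.7]
0.4 [215.5 153.5] horiz-off [201.2 142.3]
0.2 [226.8 188.7] horiz-off [215.6 179.9]
0.3 [223.5 185. ] horiz-off [210.9 175.1]
0.4 [219.3 180.2] horiz-off [204.9 168.9]
[ 5.95966504e-03 -1.18572133e-02  1.88901856e+00 -6.36869606e-05
  1.26209479e+00  4.63627243e-01]
```

```bash
python3 -m creep '[[255,0,0,5,0],[255,0,0,10,0],[255,0,0,10,0]]'; python3 -c "
from go import *
where()"
```

```text
t: 4.32
tool_pos: [0.5455, 0.0773, 0.0688]
tool_rot: [-2.665, -1.661, 0.003]
contact_force: [-0.1, -1.1, 0.3]
opening: -0.0001
t 4.3167 case mm [-29.4 -18.8  68.8] yaw-C -0.542 F [-0.1 -1.1  0.3] -9.496306607483131e-05
```

The top view rules out a horizontal offset (wrist at 219.7,161.5 against a predicted 220.2,161.5). That means the fingertips end about 25 mm above the reported TCP. I'll go back over the post and repeat the push lower.

```bash
python3 -c "
from go import *
print(sh((-.033,.029,.115),C[2]-np.pi/2))"
```

```text
(array([-27.8, -39.2, -46.1]), np.float64(1.029))
```

```bash
python3 -m creep '[[255,0,0,-40,0],[255,0,0,-46,0],[255,-5,-8,-46,0.1],[255,-28,-39,-46,0.23],[255,-28,-39,-46,0.35],[255,-28,-39,-46,0.47],[255,-28,-39,-46,0.59],[255,-28,-39,-46,0.71],[255,-28,-39,-46,0.83],[255,-28,-39,-46,0.95],[255,-28,-39,-46,1.03],[255,-28,-39,-46,1.03]]'; python3 -c "
from go import *
where();print(sh((-.033,.029,.057),C[2]-np.pi/2))"
```

```text
t: 5.32
tool_pos: [0.4994, 0.0694, 0.1165]
tool_rot: [3.139, 0.132, 0.001]
contact_force: [0.4, 0.2, 0.1]
opening: -0.0003
t 5.3167 case mm [-33.4  27.8 116.5] yaw-C -1.573 F [0.4 0.2 0.1] -0.00030238020293102787
(array([-1.3, -0.4, 59.5]), np.float64(-0.002))
```

```bash
python3 -m creep '[[255,-1,0,30,0],[255,-1,0,50,0],[255,-1,0,59,0],[255,-1,0,59,0]]'; python3 -c "
from go import *
where()"
```

```text
t: 5.65
tool_pos: [0.4961, 0.0693, 0.0546]
tool_rot: [-3.138, -0.136, 0.008]
contact_force: [-0.8, -0.0, -0.3]
opening: -0.0
t 5.65 case mm [-33.2  31.1  54.6] yaw-C -1.57 F [-0.8 -0.  -0.3] -3.690885639298142e-05
```

```bash
python3 -m creep '[[255,9,-1,0,0],[255,14,0,0,-0.04],[255,18,1,0,-0.15],[255,22,3,0,-0.26],[255,22,3,0,-0.26]]'; python3 -c "
from go import *
import cv2
where()
s=ctrl.get_image('side')[130:250,190:340,::-1];cv2.imwrite('pics/s3.png',cv2.resize(s,None,fx=5,fy=5,interpolation=2))
for th in (1.94,2.05,2.16,2.27,2.38,2.49,2.6,2.71,2.82,2.93,3.04,3.14):
  c,s=np.cos(th),np.sin(th);print(th,sh(((-32*s+17*c)/1e3,(32*c+17*s)/1e3,.057),C[2]+th-np.pi))"
```

```text
t: 6.07
tool_pos: [0.5221, 0.0681, 0.0588]
tool_rot: [3.094, 0.544, 0.003]
contact_force: [-0.8, 0.6, 0.5]
opening: -0.0003
t 6.0667 case mm [-36.5   5.3  58.8] yaw-C -1.309 F [-0.8  0.6  0.5] -0.0002845088294679329
1.94 (array([ 1.1, -0.2,  1.8]), np.float64(-0.111))
2.05 (array([4.9, 1. , 1.8]), np.float64(-0.221))
2.16 (array([8.8, 1.9, 1.8]), np.float64(-0.331))
2.27 (array([12.7,  2.3,  1.8]), np.float64(-0.441))
2.38 (array([16.7,  2.3,  1.8]), np.float64(-0.551))
2.49 (array([20.7,  1.8,  1.8]), np.float64(-0.661))
2.6 (array([24.5,  0.9,  1.8]), np.float64(-0.771))
2.71 (array([28.3, -0.4,  1.8]), np.float64(-0.881))
2.82 (array([31.9, -2.2,  1.8]), np.float64(-0.991))
2.93 (array([35.3, -4.3,  1.8]), np.float64(-1.101))
3.04 (array([38.4, -6.7,  1.9]), np.float64(-1.211))
3.14 (array([41. , -9.3,  1.9]), np.float64(-1.311))
```

View pics/s3.png

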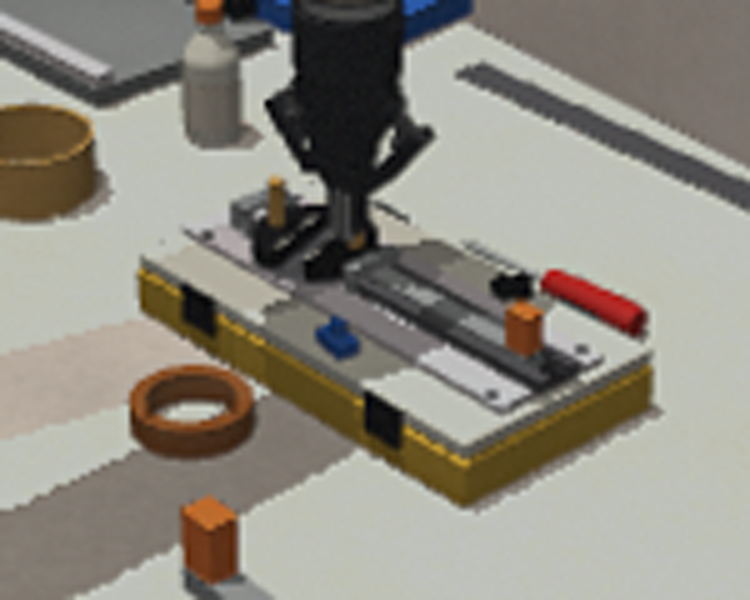

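The disc is now turning: post_b has moved to (277,180) and the finger stands in front of post_a. I'll continue the arc.

```bash
python3 -m creep '[[255,1,0,1,-0.11],[255,5,1,1,-0.22],[255,9,2,1,-0.33],[255,13,2,1,-0.44],[255,17,2,1,-0.55],[255,21,2,1,-0.66],[255,25,1,1,-0.77],[255,28,0,1,-0.88],[255,32,-2,1,-0.99],[255,35,-4,1,-1.10],[255,35,-4,1,-1.10],[255,35,-4,1,-1.10]]'; cat > ang.py <<'E'
from go import *
import cv2,sys
where()
im=ctrl.get_image('side')
h=cv2.cvtColor(im,cv2.COLOR_RGB2HSV)[150:195,225:275]
m=((h[...,0]>12)&(h[...,0]<30)&(h[...,1]>95)&(h[...,2]>70)).astype('uint8')
n,l,s,c=cv2.connectedComponentsWithStats(m,connectivity=8)
for i in range(1,n):
    if s[i,4]>=6:
        print("blob l,t,w,h,area",s[i]+[225,150,0,0,0],"ctr",c[i]+[225,150])
        rr=np.array([c[i][0]+225,s[i,1]+150])
        # which disc angles put a post top (front rim midpoint ~ top) here
for th in (2.7,2.8,2.9,3.0,3.1,3.14,3.2,3.3):
    s_,k=np.sin(th),np.cos(th)
    print(th,[(proj('side',W(C,(x*-.032*s_,x*.032*k,z)))).round(1).tolist() for x in(1,-1) for z in (.105,.0875)])
E
python3 ang.py
```

```text
t: 7.12
tool_pos: [0.5534, 0.0837, 0.0577]
tool_rot: [2.358, 2.072, 0.003]
contact_force: [1.3, -1.9, 0.1]
opening: -0.0
t 7.1167 case mm [-23.8 -27.3  57.7] yaw-C -0.215 F [ 1.3 -1.9  0.1] -3.4133467388487464e-05
blob l,t,w,h,area [243 169   3  10  29] ctr [244.03448276 173.34482759]
blob l,t,w,h,area [260 172   3   4   9] ctr [260.77777778 173.88888889]
blob l,t,w,h,area [225 187   2   8  10] ctr [225.2 190.7]
blob l,t,w,h,area [233 193   5   2   7] ctr [234.57142857 193.71428571]
2.7 [[261.6, 166.4], [261.6, 170.8], [244.0, 168.7], [244.0, 173.1]]
2.8 [[261.3, 166.0], [261.3, 170.4], [244.2, 169.1], [244.3, 173.5]]
2.9 [[260.9, 165.6], [260.9, 170.0], [244.6, 169.5], [244.7, 173.9]]
3.0 [[260.4, 165.2], [260.4, 169.6], [245.0, 169.8], [245.1, 174.3]]
3.1 [[259.9, 164.9], [259.9, 169.3], [245.6, 170.2], [245.6, 174.6]]
3.14 [[259.7, 164.8], [259.7, 169.2], [245.8, 170.3], [245.9, 174.8]]
3.2 [[259.3, 164.6], [259.3, 169.0], [246.2, 170.5], [246.2, 175.0]]
3.3 [[258.6, 164.3], [258.6, 168.7], [246.8, 170.8], [246.9, 175.3]]
```

```bash
python3 -c "
from go import *
for th in (3.04,3.1):
  c,s=np.cos(th),np.sin(th);print(th,sh(((-32*s+17*c)/1e3,(32*c+17*s)/1e3,.057),C[2]+th-np.pi))"; 
```

```text
3.04 (array([4.2, 2.3, 0.5]), np.float64(-0.113))
3.1 (array([6.2, 3.1, 0.5]), np.float64(-0.173))
```

Push to the 3.1 geometry, back straight off, lift, move over to above the channel's rear, and check in the top view.

```bash
python3 -m creep '[[255,3,2,0,-0.08],[255,6,3,0,-0.16],[255,6,3,0,-0.17],[255,6,3,0,-0.17],[255,-10,2,0,-0.20],[255,-10,2,-40,-0.2],[255,-10,2,-70,-0.21],[255,-52,2,-70,-0.21],[255,-94,-5,-70,-0.21],[255,-136,-10,-70,-0.21],[255,-178,-10,-70,-0.21],[255,-210,-10,-70,-0.21]]'; python3 -c "
from go import *
import cv2
where()
b=ctrl.get_image('top')[:,:,::-1];cv2.imwrite('pics/t2f.png',b);cv2.imwrite('pics/t2.png',cv2.resize(b[140:225,180:310],None,fx=6,fy=6,interpolation=2))"
```

```text
t: 8.17
tool_pos: [0.5148, -0.1249, 0.1264]
tool_rot: [-2.129, -2.31, -0.001]
contact_force: [-0.2, -0.1, 0.2]
opening: 0.0001
t 8.1667 case mm [-228.3   29.2  126.4] yaw-C -0.005 F [-0.2 -0.1  0.2] 0.0001110309081978936
```

View pics/t2.png

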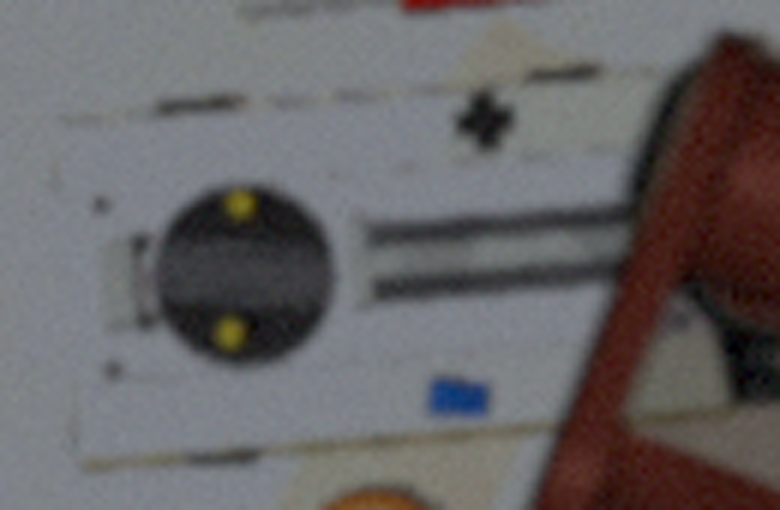

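```bash
cat >th.py <<'E'
from go import *
import cv2,sys
im=cv2.imread(sys.argv[1]).astype(float)
b=np.clip(im[165:205,200:240].min(axis=2)*0+im[165:205,200:240,2]-im[165:205,200:240,0]-30,0,None)
n,l,s,c=cv2.connectedComponentsWithStats((b>0).astype('uint8'))
P=[]
c0=ctrl.calibration("top")
for i in np.argsort(-s[1:,4])[:2]+1:
    w=b*(l==i);v,u=np.mgrid[165:205,200:240];uv=np.array([(u*w).sum(),(v*w).sum()])/w.sum()
    d=c0["R"].T@np.array([(uv[0]-c0["cx"])/c0["fx"],(uv[1]-c0["cy"])/c0["fy"],1]);o=-c0["R"].T@c0["t"]
    X=o+d*(.103-o[2])/d[2];dx=X[:2]-C[:2];k,sn=np.cos(C[2]),np.sin(C[2])
    p=np.array([k*dx[0]+sn*dx[1],-sn*dx[0]+k*dx[1]])*1000;P.append(p);print("px",uv.round(1),"case",p.round(1),s[i,4])
d=P[0]-P[1];print("len",np.hypot(*d),"theta mod pi",np.arctan2(-d[0],d[1])%np.pi)
E
python3 th.py pics/t2f.png; python3 th.py pics/top0.png
```

```text
px [219.8 173.5] case [ -4.2 -31. ] 22
px [218.  195.1] case [ 5.5 31.7] 22
len 63.42862797675035 theta mod pi 2.9875570321831626
px [208.1 184.5] case [32.1 -1.7] 22
px [229.7 184. ] case [-30.8   1.8] 22
len 62.96857990048678 theta mod pi 1.515263648525909
```

```bash
python3 -m creep '[[255,0,0,0,0],[255,0,0,0,0]]'; python3 -c "
from go import *
where()
for p in ((-.035,-.032,.127),(-.035,-.032,.057),(-.0135,-.032,.057)):print(sh(p,C[2]))"
```

```text
t: 8.38
tool_pos: [0.5155, -0.1231, 0.1261]
tool_rot: [-2.128, -2.309, -0.001]
contact_force: [-0.7, 1.4, -0.8]
opening: -0.0001
t 8.3833 case mm [-226.5   28.2  126.1] yaw-C -0.004 F [-0.7  1.4 -0.8] -0.00010924057565367282
(array([191.8,  59.4,  -0.6]), np.float64(-0.004))
(array([191.7,  59.4,  69.4]), np.float64(-0.004))
(array([213.2,  59.3,  69.4]), np.float64(-0.004))
```

```bash
python3 -m creep '[[255,40,30,0,0],[255,80,59,0,0],[255,120,59,0,0],[255,160,59,0,0],[255,192,59,0,0],[255,192,59,30,0],[255,192,59,69,0],[255,192,59,69,0],[255,200,59,69,0],[255,206,59,69,0],[255,210,59,69,0],[255,210,59,69,0]]'; python3 -c "
from go import *
where()
for p in ((-.0135,-.032,.057),):print(sh(p,C[2]))"
```

```text
t: 9.38
tool_pos: [0.5584, 0.0918, 0.0598]
tool_rot: [2.123, 2.312, 0.005]
contact_force: [0.3, -0.6, 0.5]
opening: -0.0001
t 9.3833 case mm [-16.1 -33.   59.8] yaw-C -0.001 F [ 0.3 -0.6  0.5] -9.641544054698797e-05
(array([ 2.6, -1. ,  2.8]), np.float64(-0.001))
```

```bash
python3 -m creep '[[255,3,0,0,0],[255,3,0,0,0],[255,3,0,0,0]]'; python3 -c "
from go import *
where()";  python3 -m creep '[[255,-20,0,0,0],[255,-20,0,-35,0],[255,-20,0,-70,0],[255,-60,0,-70,0],[255,-100,-20,-70,0],[255,-140,-33,-70,0],[255,-180,-33,-70,0],[255,-220,-33,-70,0],[255,-228,-33,-70,0],[255,-228,-33,-70,0]]'; python3 -c "
from go import *
import cv2
where()
b=ctrl.get_image('top')[:,:,::-1];cv2.imwrite('pics/t3f.png',b)
print(sh((-.245,0,.05),C[2]))"; python3 th.py pics/t3f.png
```

```text
t: 9.63
tool_pos: [0.5573, 0.0939, 0.0584]
tool_rot: [2.125, 2.312, 0.002]
contact_force: [0.1, -0.2, -0.3]
opening: 0.0002
t 9.6333 case mm [-13.9 -32.   58.4] yaw-C -0.002 F [ 0.1 -0.2 -0.3] 0.0002370431619376995
t: 10.47
tool_pos: [0.5429, -0.1384, 0.1274]
tool_rot: [-2.13, -2.309, -0.001]
contact_force: [1.1, 0.3, 0.0]
opening: -0.0001
t 10.4667 case mm [-244.1    2.3  127.4] yaw-C -0.006 F [1.1 0.3 0. ] -6.536862167271251e-05
(array([-2.8,  2.3, 77.2]), np.float64(-0.004))
px [219.5 195. ] case [ 1.2 31.6] 26
px [218.2 173.6] case [  0.5 -31.3] 23
len 62.85924264715546 theta mod pi 3.1297882864713067
```

The disc is at 3.13, which is lined up. I'll lower behind the block and push the bolt.

```bash
python3 -m creep '[[255,-4,2,30,0],[255,-4,2,60,0],[255,-4,2,74,0],[255,-4,2,74,0],[255,-4,2,74,0]]'; python3 -c "
from go import *
where();print(sh((-.094,0,.053),C[2]))"
```

```text
t: 10.93
tool_pos: [0.5446, -0.1378, 0.0524]
tool_rot: [-2.121, -2.314, 0.001]
contact_force: [0.4, 0.7, 0.9]
opening: -0.0001
t 10.9333 case mm [-243.7    0.5   52.4] yaw-C 0.001 F [0.4 0.7 0.9] -5.4262027433100906e-05
(array([149.7,   0.6,  -0.4]), np.float64(0.001))
```

```bash
python3 -m creep '[[255,10,0,0,0],[255,20,0,0,0],[255,30,0,0,0],[255,40,0,0,0],[255,50,0,0,0],[255,60,0,0,0],[255,70,0,0,0],[255,80,0,0,0],[255,80,0,0,0]]'; python3 -c "
from go import *
import cv2
where();print(sh((-.096,0,.053),C[2]))
s=ctrl.get_image('side')[130:250,190:340,::-1];cv2.imwrite('pics/s4.png',cv2.resize(s,None,fx=5,fy=5,interpolation=2))"
```

```text
t: 11.68
tool_pos: [0.538, -0.0579, 0.053]
tool_rot: [-2.122, -2.314, -0.001]
contact_force: [0.0, -0.1, 0.0]
opening: -0.0
t 11.6833 case mm [-163.5    0.2   53. ] yaw-C 0.001 F [ 0.  -0.1  0. ] -4.9886858685471086e-05
(array([67.5,  0.3,  0.1]), np.float64(0.001))
```

View pics/s4.png

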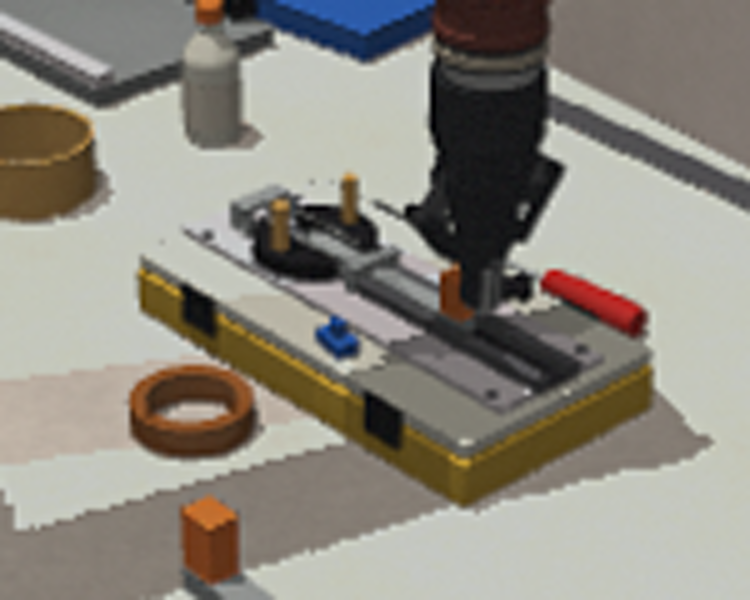

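The block has moved to (457,292) with the finger behind it, and the nose is entering the slot. I'll push on to home.

```bash
python3 -m creep '[[255,10,0,0,0],[255,20,0,0,0],[255,30,0,0,0],[255,40,0,0,0],[255,48,0,0,0],[255,55,0,0,0],[255,60,0,0,0],[255,64,0,0,0],[255,66,0,0,0],[255,67,0,0,0],[255,67,0,0,0]]'; python3 -c "
from go import *
where()"
```

```text
t: 12.65
tool_pos: [0.533, 0.0068, 0.0534]
tool_rot: [-2.125, -2.314, -0.0]
contact_force: [0.5, -1.1, -0.6]
opening: 0.0003
t 12.65 case mm [-98.6  -0.3  53.4] yaw-C -0.001 F [ 0.5 -1.1 -0.6] 0.0002618302725904878
```

```bash
python3 -m creep '[[255,2,0,0,0],[255,3,0,0,0],[255,4,0,0,0],[255,4,0,0,0],[255,4,0,0,0]]'; python3 -c "
from go import *
where()"
```

```text
t: 13.07
tool_pos: [0.5326, 0.0106, 0.0534]
tool_rot: [2.125, 2.314, 0.0]
contact_force: [0.4, -1.4, -0.8]
opening: -0.0001
t 13.0667 case mm [-94.7  -0.3  53.4] yaw-C -0.001 F [ 0.4 -1.4 -0.8] -6.206882588407959e-05
```

```bash
for i in 1; do python3 -m creep '[[255,1,0,0,0],[255,2,0,0,0],[255,2,0,0,0],[255,2,0,0,0]]'; done; python3 -c "
from go import *
where()
import cv2
im=ctrl.get_image('side');cv2.imwrite('pics/s5f.png',im[:,:,::-1])
print([(d['conf'],d['rect']) for d in ctrl.boxes_of('side','bolt')][:4])
h=cv2.cvtColor(im,cv2.COLOR_RGB2HSV)[150:200,255:305]
m=((h[...,0]<14)&(h[...,1]>150)&(h[...,2]>90)).astype('uint8')
n,l,s,c=cv2.connectedComponentsWithStats(m);print(s[1:]+[255,150,0,0,0])
for b in(-.084,-.08,-.075):print(b,[proj('side',W(C,(b+.01,y,z))).round(1).tolist() for y in(.008,-.008) for z in(.098,.078)], proj('side',W(C,(-.065,.022,.076))).round(1))"
```

```text
t: 13.4
tool_pos: [0.5324, 0.0127, 0.0534]
tool_rot: [2.125, 2.314, 0.0]
contact_force: [0.4, -0.3, 0.5]
opening: 0.0005
t 13.4 case mm [-92.6  -0.3  53.4] yaw-C -0.001 F [ 0.4 -0.3  0.5] 0.0005096659128674878
[(0.94, [306.9, 291.9, 57.5, 42.5]), (0.68, [224.4, 228.2, 60.6, 57.6]), (0.51, [243.8, 171.3, 28.3, 17.5])]
[[264 176   6  10  23]
 [298 184   7   6  28]]
-0.084 [[265.3, 177.6], [265.2, 182.7], [268.7, 176.1], [268.7, 181.2]] [260.4 183.6]
-0.08 [[264.5, 177.2], [264.4, 182.3], [268.0, 175.7], [267.9, 180.8]] [260.4 183.6]
-0.075 [[263.5, 176.7], [263.5, 181.8], [267.0, 175.2], [266.9, 180.3]] [260.4 183.6]
```

```bash
python3 -m creep '[[255,1,0,0,0],[255,2,0,0,0],[255,2,0,0,0],[255,2,0,0,0]]' | grep -E "tool_pos|force"; python3 -m creep '[[255,1,0,0,0],[255,1.5,0,0,0],[255,1.5,0,0,0],[255,1.5,0,0,0]]' | grep -E "tool_pos|force"; python3 -c "
from go import *
where()"
```

```text
tool_pos: [0.5324, 0.0128, 0.0534]
contact_force: [0.3, -8.2, -0.1]
tool_pos: [0.5325, 0.0127, 0.0535]
contact_force: [0.4, -12.0, -2.0]
t 14.1667 case mm [-92.6  -0.3  53.5] yaw-C -0.001 F [  0.4 -12.   -2. ] 0.0002867500299132138
```

The tool has hit a hard stop: 12 N and no further motion, so the block is on the strap. I'll back off, lift and verify.

```bash
python3 -m creep '[[255,-10,0,0,0],[255,-25,0,0,0],[255,-25,0,-40,0],[255,-25,0,-80,0],[255,-65,0,-100,0],[255,-105,0,-100,0],[255,-145,0,-100,0],[255,-185,0,-100,0],[255,-200,0,-100,0],[255,-200,0,-100,0],[255,-200,0,-100,0]]'; python3 -c "
from go import *
import cv2
where()
b=ctrl.get_image('top')[:,:,::-1];cv2.imwrite('pics/t4f.png',b);cv2.imwrite('pics/t4.png',cv2.resize(b[140:225,180:310],None,fx=6,fy=6,interpolation=2))
for x in(-.08,-.075):print((np.array(proj('top',W(C,(x,0,.098))))-[180,140])*6)
"; python3 th.py pics/t4f.png
```

```text
t: 15.08
tool_pos: [0.5488, -0.1831, 0.1528]
tool_rot: [-2.126, -2.311, -0.001]
contact_force: [0.6, 0.6, -0.2]
opening: -0.0001
t 15.0833 case mm [-2.892e+02  2.000e-01  1.528e+02] yaw-C -0.003 F [ 0.6  0.6 -0.2] -0.0001233385594704614
[398.79932539 253.31902892]
[388.59934249 254.11848496]
px [219.4 195. ] case [ 1.5 31.6] 26
px [218.2 173.6] case [  0.5 -31.2] 20
len 62.81386321446666 theta mod pi 3.126761377098386
```

View pics/t4.png

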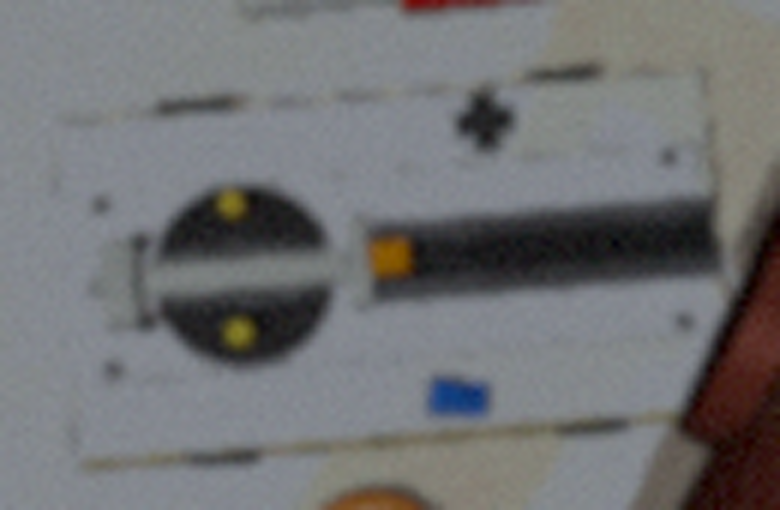

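The bolt runs through the slot into the keeper and its block (391,257) is against the strap. The disc is aligned, and the cross and rivet are where they started, so I'll hand in.

```bash
python3 -c "
from station import ctrl
print(ctrl.finish_job())"
```

```text
the job is handed in; nothing more can be done
None
```

The kit case looks locked and the job is handed in at about 15 s of the 45 s; no verdict is reported.

**What I did:** I pushed post_a round until the disc was at about 3.13 rad, lined up with the bolt. I then pushed the bolt by its orange block through the slot and into the keeper, until the force rose to 12 N with no further motion.

**Last checks (top view after backing off):**
- **Bolt:** the block sits against the strap, at about case x = -76 mm (home is -75 mm).
- **Disc:** it reads 3.127 rad, about 0.015 rad from in line.
- **Cross and rivet:** both are where they started.
- **Other loose things:** I did not measure the tape, driver, mug, glue and band at the end. The arm never worked near the table beside them.
- **Robot:** it is clear of everything, with only sensor noise on the force reading.

**What disagreed:** my first sweep passed over the post without touching it. In the side view the fingertips ended about 25 mm above the reported TCP. I lowered the tool by that much and repeated the sweep. The side-view readings of disc angle and bolt position were only rough, so I relied on the top view and the force stop.

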